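Unhitch the arm of the dish press and hold it up

ROBOT

A 6-joint arm with a two-finger parallel gripper is mounted at the origin on a cart in front of the work surface, level with it; the furniture and walls round the work are solid. World frame = base frame: x ahead of the robot, y to its left, z up, the work surface at z = 0. Lengths are in m, angles in rad, forces in N, time in s.
With the tool pointing down it reaches from about 0.3 to 0.875 m from the base axis. Payload 6.4 kg.
Tool frame: the origin (TCP) lies at the very end of the fingers, on their centre line; the grasp point (between the pads) lies 19 mm behind it; y points along the fingers, x is the direction in which the jaws open and shut, and the axes are right-handed (so a half turn about y gives the same grasp; the last joint's range is limited). The gripper opens to 85 mm and grips with 20 to 120 N. Pads are 22 mm wide; open, the fingers measure 114 mm over their backs; the gripper's body (76 mm by 85 mm) begins 54 mm behind the grasp point. The pads swing forward as they close: fully open they stand 13 mm farther back than shut.
Start: joints at [-1.401, 0.181, 1.607, -0, 1.354, -0.206], TCP at [0.211, -0.535, 0.199] pointing down, gripper open.
Joint ranges: [-2.99, 2.99], [-0.89, 2.07], [0.3, 2.58], [-1.14, 4.28], [0, 2.63], [-3.12, 3.12]. Speed limits (rad/s): [2.57, 2.57, 3.01, 3.14, 3.14, 3.14].

INTERFACE

Orientations are given as a unit quaternion [w, x, y, z].
In Python, from rig import * gives the robot as it stands. The module is installed in compiled form; this text tells all that it offers.
- The arm moves only by the tool move_arm, never from a script. Its argument "targets" is a list of rows, each a list of 4 numbers: the shift along the tool's x, y, z in mm, then the turn about the tool's y in degrees. A call has 1 to 5 rows; each row shifts and turns the commanded pose from where the row before left it, along the tool's axes as they then stand; what a row does not reach is not made up. A row lasts 1/12 s, in which the tool goes at most 41.7 mm and 7.16 degrees, less where a joint would pass 70% of its speed; a pose out of reach is approached as far as the arm can. A call is refused whole if a number of a shift passes 41.7 or a number of a turn 7.16, either way. A call with a gripper value outside its range is refused whole. "fingers" is the finger opening in mm, from 0 to 85.4, set as the call begins (left out, the last holds). The fingers move at their own pace and stop on an object; "squeeze" is the grip in N (left out, the last holds). Time passes only in rows, so rows that do not move let the fingers close. It gives the time, the measured TCP pose, the force and the opening at its end, in the units of the state.
- observe(): the state, without advancing time (a new reading comes with each control period).
- read_camera(name): name is "scene" or "top" or "wrist"; returns a dict with "pixels" (420x560x3 uint8, red, green, blue), "fx", "fy", "cx", "cy" (pixels), "world_from_camera" (4x4, takes a point from camera to world coordinates); the wrist camera has in their place "hand_eye" (4x4, takes a point from camera to tool coordinates, whose origin is the TCP and whose axes are the tool frame's). Camera axes: x right, y down, z forward; pixel columns grow to the right and rows downward; lengths in m; the calibration is good to about 2 mm. A picture is of the moment at which its call begins: read the wrist's pose just before it. There is no depth.
- finish_job(): hands the job in, once; it reports no verdict.
The state is a dict: "time_s": time; "joints": joint angles; "joint_velocities": joint speeds; "tau": joint torques, N m; "ee_pos": TCP position; "tcp_rot": TCP orientation; "wrist_force": force on the tool from outside, world axes, zero at the start; "ft_torque": the same for the moment, N m; "opening": opening from 0.0 (shut) to 1.0 (fully open).
Only numpy, scipy, OpenCV 4.12 (cv2) and the standard library are available. Lean on these libraries where they do the work, as an engineer would, in place of code of your own. Each camera call takes 0.05 s, during which the arm holds its last target.

TASK

Lift the U-shaped steel guard off the latch of the dish press and hang it astride the middle of the low rail, one leg on each side of the bar, and let go of it. Then pull the press's latch grip sideways against its spring, towards the empty end of its slot (to the left as seen from the robot), lift the hinged arm by it off the ball stud, and finish while still holding the arm up, its latch end at least 6 cm above where it lay. Leave the dish on the press and everything else on the bench where it is.

Things in the scene. Friction and masses are not known exactly. Their poses are not given: they have to be found in the camera images.
- press: Dish press, fixed: aluminium base plate 250 x 100 x 12 mm with a ball stud at its near end, a hinge bracket at its far end and a grey arm between them, whose near end is a box-shaped coupler over the ball. Origin on the bench under the plate; x runs along the arm from ball (x = -85 mm) to hinge (x = +95 mm), y sideways, to the left seen from the robot, z up. Yaw within 0.25 rad of 0
- press_hinge (a point): Point on the arm's hinge axis, 56 mm above the bench; the axis is the press's y. The ball (28 mm, top 64 mm above the bench) is 180 mm from it. Coupler over the ball: 60 x 44 mm, flat roof 72 mm above the bench, side ledges 52 mm above the bench reaching 34 mm to each side
- latch_grip (a point): Centre of the latch grip: black barrel of 20 mm diameter, 16 mm long along the press's y, flat ends, on a stem on the coupler's roof. At the start 98 mm above the bench, 26 mm above the roof, at press x = -85, y = -6 mm, under the guard. Slides to the press's +y and rises with the arm; pinched by its flat ends from above it can pivot between the fingers as the arm rises
- latch (a joint): Slide of the latch along the press's +y in m: 0 locked (rest), 0.014 fully pulled. The spring pulls back with 4 N at 0 and 9.6 N at 0.014. The latch's tooth hooks under the ball; beyond 0.008 it is free of it and the arm can be lifted
- press_arm (a joint): Angle of the arm in rad: 0 down on the ball, grows as the near end is lifted about the hinge, at most 0.9. About 0.35 kg; falls by its weight when let go. 0.33 rad is 58 mm at the ball
- guard_knob (a point): Middle of the guard's knob: 14 x 14 mm square (sides along guard x and y), 34 mm high, on the crown; this point is 17 mm above the crown's top, 21 mm above its underside, 83 mm above the feet. At the start the guard stands over the latch grip, feet on the coupler's ledges, with 1.5 mm play on each side of the coupler: lift it straight up by 65 mm or more
- guard_crown (a point): Centre of the underside of the guard's crown, 62 mm above its feet, between its legs (clear width 47 mm, sloped shoulders in the corners)
- guard: Loose steel guard, about 90 g: a U turned upside down, 30 mm wide along its x, 55 mm across its two legs along its y, 66 mm high without the knob. Origin between the feet, z up, y from leg to leg
- rail: Low rail, fixed: a round steel bar of 12 mm diameter, 160 mm long between two posts on round feet (44 mm). Origin on the bench below its middle; the bar runs along its y, axis 110 mm above the bench. The hung guard's y lies along the rail's x
- rail_mid (a point): Middle of the rail's bar, on its axis, 110 mm above the bench
- dish: Small round dish with lid, 58 mm wide, 15 mm high, loose on the press's base plate under the arm's pad; origin at its underside. Leave it there
- slide_box: Bystander: flat card box of slides; origin at its underside. Leave it alone
- tape_roll: Bystander: roll of tape lying flat; origin at its underside. Leave it alone
- beaker_2: Bystander: plastic beaker; origin at its underside. Leave it alone
- bottle_6: Bystander: small white reagent bottle; origin at its underside. Leave it alone

How it is judged:
On the way, in this order (a step that is already met when the one before it is completed fails the run):
1. the guard hangs astride the rail, let go (height (world z) of guard_crown above 0.108 m and horizontal distance between guard_crown and rail_mid below 0.065 m and x of guard_crown in the frame of rail between -0.018 and 0.018 m and angle between the y axis of guard_crown and the x axis of rail, either way round below 0.6 rad and angle between guard_crown's own z axis and vertical below 0.5 rad and contact force between guard and rail above 0.1 N and contact force between guard and the fingers below 0.05 N), for 0.3 s.
2. the latch is pulled open while the arm is still down (value of joint latch above 0.008 m and value of joint press_arm below 0.06 rad), for 0.05 s.
At the end, for the whole second after the job is handed in: Arm up by over 0.29 rad (52 mm at the ball), still, fingers on it with over 0.5 N; guard at rest astride the rail (crown within 18 mm across it, 65 mm of its middle, within 0.6 rad of square, tilt under 0.5 rad), touching neither fingers nor press; dish on the base plate (all of step 1 and linear speed of guard below 0.05 m/s and value of joint press_arm above 0.29 rad and velocity of joint press_arm between -0.1 and 0.1 rad/s and contact force between the fingers and press above 0.5 N and contact force between guard and press below 0.05 N and z of dish in the frame of press below 0.02 m); the arm keeps its last pose, push and grip.
It fails at once if a bystander was shifted by more than 30 mm (distance of any of slide_box, tape_roll, beaker_2, bottle_6 from where it was at the start of the episode above 0.03 m).
It fails at once if the dish was shifted by more than 15 mm (distance of dish from where it was at the start of the episode above 0.015 m).
It also fails if it takes over 43 s, if anything falls off the work surface, if the arm or the gripper's body presses on something with over 40 N, if the wrist force passes 120 N, or if a joint passes its speed limit or range.

## Working session

There is one attempt and no reset: what is moved stays moved. The work goes in short steps, Python scripts to look and compute and a tool call to move; the robot and the scene stay as the last step left them, time stands still between calls to the robot, and variables do not carry over. Pictures are saved under pics/ and viewed, and the job is handed in when it is done.

Besides the shell and the picture viewer there is one more tool, called after ">>>" as a command line: name --pt "numbers of a row" for each row, then --argument value for the rest. move_arm: Moves the arm, as the interface text tells. Its arguments: {"type":"object","properties":{"targets":{"type":"array"},"fingers":{"type":"number"},"squeeze":{"type":"number"}},"required":["targets"]}

```bash
mkdir -p pics
python3 - <<'E'
from rig import *
import cv2,numpy as np
s=observe();print(s['time_s'],s['ee_pos'],s['tcp_rot'],s['wrist_force'],s['opening'])
for n in ["scene","top","wrist"]:
    c=read_camera(n);cv2.imwrite(f"pics/{n}0.png",c["pixels"][:,:,::-1])
    np.save(f"{n}0.npy",c,allow_pickle=True)
    print(n,c["fx"],c["fy"],c["cx"],c["cy"],np.round(c.get("world_from_camera",c.get("hand_eye")),4).tolist())
E
```

```text
0.0 [ 0.21094418 -0.53426997  0.19817089] [ 0.58504215 -0.58414687  0.39823419 -0.39737596] [-0.14871619 -0.41396548  0.16021996] 0.9993097348038829
scene 440.6433590672777 440.6433590672777 278.5393558070923 206.4217894689077 [[-0.4227, -0.6707, 0.6094, -0.4776], [-0.9061, 0.2989, -0.2995, 0.4244], [0.0187, -0.6788, -0.7341, 1.2801], [0.0, 0.0, 0.0, 1.0]]
top 515.3022962312824 515.3022962312824 287.7743853428508 203.10749012848277 [[0.0174, -0.9895, 0.1437, 0.3024], [-0.9997, -0.0195, -0.0131, -0.0324], [0.0157, -0.1435, -0.9895, 1.5584], [0.0, 0.0, 0.0, 1.0]]
wrist 372.0756904368543 372.0756904368543 277.4533403077221 204.15209744090063 [[1.0, 0.0, -0.0005, -0.0], [0.0004, -0.3056, 0.9522, -0.1747], [-0.0001, -0.9522, -0.3056, 0.0799], [0.0, 0.0, 0.0, 1.0]]
```

View pics/scene0.png

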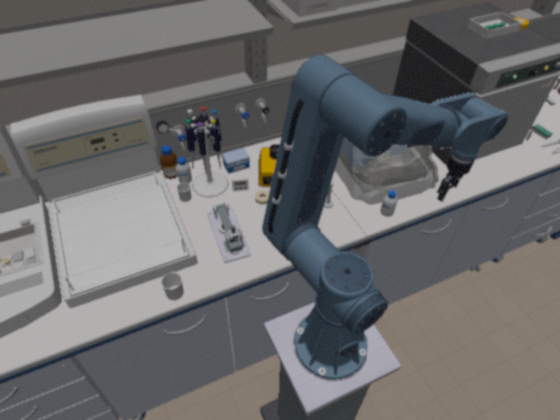

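View pics/top0.png

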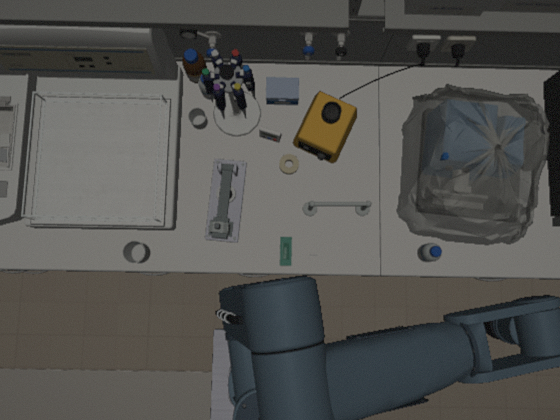

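View pics/wrist0.png

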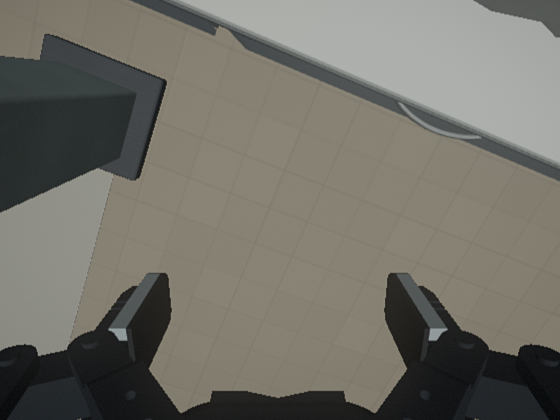

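Top view: the press is at about (226,200) with the guard at its near end around (218,226). The rail's feet are at about (309,208) and (363,207). I'll zoom in.

```bash
cat > h.py <<'E'
import numpy as np,cv2
from scipy.spatial.transform import Rotation as R
def rot(q): return R.from_quat([q[1],q[2],q[3],q[0]]).as_matrix()
def ray(c,uv,T=None):
    T=c["world_from_camera"] if T is None else T
    d=np.array([(uv[0]-c["cx"])/c["fx"],(uv[1]-c["cy"])/c["fy"],1.]);return T[:3,3],T[:3,:3]@d
def onz(c,uv,z,T=None):
    o,d=ray(c,uv,T);return o+d*(z-o[2])/d[2]
def proj(c,p,T=None):
    T=c["world_from_camera"] if T is None else T
    q=T[:3,:3].T@(np.asarray(p)-T[:3,3]);return np.array([c["fx"]*q[0]/q[2]+c["cx"],c["fy"]*q[1]/q[2]+c["cy"]])
def tri(a,b):
    A=np.zeros((3,3));y=np.zeros(3)
    for o,d in(a,b):
        d=d/np.linalg.norm(d);P=np.eye(3)-np.outer(d,d);A+=P;y+=P@o
    return np.linalg.solve(A,y)
def wT(s,c):
    T=np.eye(4);T[:3,:3]=rot(s["tcp_rot"]);T[:3,3]=s["ee_pos"];return T@c["hand_eye"]
def crop(c,x,y,w,h,k,f):
    cv2.imwrite(f,cv2.resize(c["pixels"][y:y+h,x:x+w,::-1],None,fx=k,fy=k,interpolation=cv2.INTER_CUBIC))
E
python3 - <<'E'
from h import *
t=np.load("top0.npy",allow_pickle=True).item();s=np.load("scene0.npy",allow_pickle=True).item()
crop(t,190,150,100,100,6,"pics/tp.png");crop(t,290,180,100,60,8,"pics/tr.png");crop(s,195,190,70,80,7,"pics/sp.png")
print(rot([ 0.58504215,-0.58414687,0.39823419,-0.39737596]).round(3))
E
```

```text
[[ 0.367 -0.     0.93 ]
 [-0.93   0.002  0.367]
 [-0.002 -1.     0.   ]]
```

View pics/tp.png

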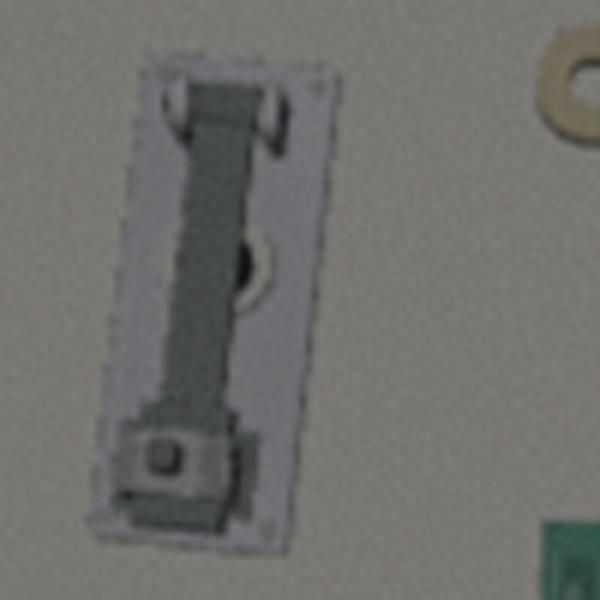

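View pics/tr.png

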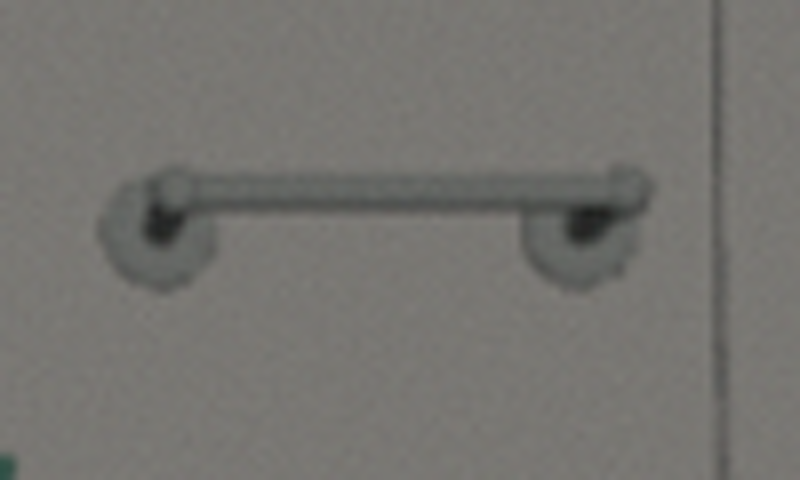

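View pics/sp.png

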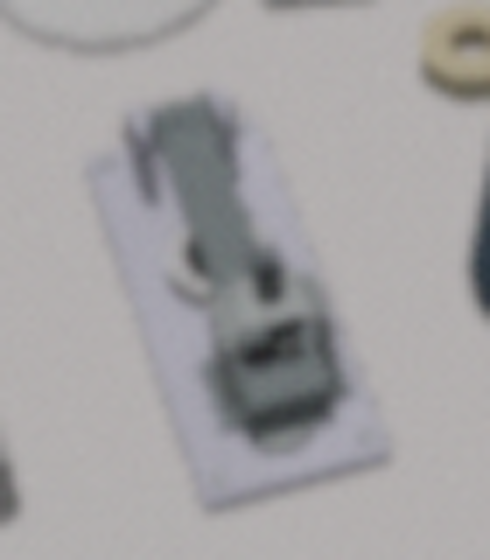

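Run:
```python
from h import *
t=np.load("top0.npy",allow_pickle=True).item();s=np.load("scene0.npy",allow_pickle=True).item()
P=lambda x,y:(x/6-1/12*5+190,y/6-5/12+150)
c=[onz(t,P(*p),0.012) for p in [(148,58),(340,75),(288,552),(92,535)]]
c=np.array(c);print(c.round(4));print("sides",[np.linalg.norm(c[i]-c[i-1]).round(4) for i in range(4)],"centre",c.mean(0).round(4))
ax=(c[0]+c[1]-c[2]-c[3]);yaw=np.arctan2(ax[1],ax[0]);ay=c[0]+c[3]-c[1]-c[2];print("yaw",yaw,np.arctan2(-ay[0],ay[1]))
C=c.mean(0);e=np.array([np.cos(yaw),np.sin(yaw),0]);n=np.array([-e[1],e[0],0])
print("ball",C-.085*e,"hinge",C+.095*e)
k=onz(t,P(165,455),0.150);print("knob top",k,"press frame",(k-C)@e,(k-C)@n)
S=lambda x,y:(x/7-3/7+195,y/7-3/7+190)
ks=S(267,270); print("tri knob",tri(ray(t,P(165,455)),ray(s,ks)))
b=np.array([onz(t,(x/8+290,y/8+180),.11) for x,y in[(175,190),(630,190)]]);print("bar posts",b,np.linalg.norm(b[0]-b[1]),b.mean(0))
f=np.array([onz(t,(x/8+290,y/8+180),.003) for x,y in[(158,232),(578,232)]]);print("feet",f,np.linalg.norm(f[0]-f[1]),f.mean(0))
```

```text
[[0.6584 0.1747 0.012 ]
 [0.6515 0.0765 0.012 ]
 [0.4076 0.0954 0.012 ]
 [0.4143 0.1934 0.012 ]]
sides [np.float64(0.2448), np.float64(0.0984), np.float64(0.2446), np.float64(0.0982)] centre [0.533 0.135 0.012]
yaw -0.07683243890635214 -0.06869431317102445
ball [0.44821735 0.14154146 0.012     ] hinge [0.62768632 0.12772523 0.012     ]
knob top [0.44146373 0.14146927 0.15      ] press frame -0.09172815504392835 -0.0005903665793100944
tri knob [0.44227854 0.14234488 0.1394531 ]
bar posts [[ 0.51231467 -0.12011527  0.11      ]
 [ 0.51549775 -0.28215592  0.11      ]] 0.16207190956376935 [ 0.51390621 -0.2011356   0.11      ]
feet [[ 0.51152883 -0.12028531  0.003     ]
 [ 0.51465239 -0.2806312   0.003     ]] 0.16037631185582887 [ 0.51309061 -0.20045825  0.003     ]
```

>>> move_arm --pt "-30 -8 26 0" --pt "-30 -8 26 0" --pt "-30 -8 26 0" --pt "-30 -8 26 0" --pt "-30 0 26 0"

```text
time_s: 0.57
ee_pos: [0.2774, -0.3466, 0.2323]
tcp_rot: [-0.584, 0.585, -0.397, 0.399]
wrist_force: [0.5, -0.2, 1.0]
opening: 0.999
```

>>> move_arm --pt "-30 0 26 0" --pt "-30 0 26 0" --pt "-30 0 26 0" --pt "-30 0 26 0" --pt "-30 0 26 0"

```text
time_s: 0.98
ee_pos: [0.3428, -0.1585, 0.2311]
tcp_rot: [0.584, -0.584, 0.398, -0.398]
wrist_force: [1.1, -1.2, 0.4]
opening: 1.001
```

>>> move_arm --pt "-30 0 26 0" --pt "-30 0 26 0" --pt "-30 0 26 0" --pt "-30 0 26 0" --pt "-30 0 26 0"

```text
time_s: 1.4
ee_pos: [0.4088, 0.029, 0.2312]
tcp_rot: [0.585, -0.585, 0.398, -0.398]
wrist_force: [1.2, -0.9, -0.1]
opening: 1.001
```

>>> move_arm --pt "-31 0 25 0" --pt "-31 0 25 0" --pt "-30 0 24 0" --pt "0 0 0 7" --pt "0 0 0 7"

```text
time_s: 1.82
ee_pos: [0.4434, 0.142, 0.2305]
tcp_rot: [-0.531, 0.532, -0.467, 0.466]
wrist_force: [-0.3, -0.8, 0.1]
opening: 1.001
```

>>> move_arm --pt "0 0 0 7" --pt "0 0 0 4.7" --pt "0 0 0 0"

```text
time_s: 2.07
ee_pos: [0.4435, 0.1398, 0.2308]
tcp_rot: [0.481, -0.481, 0.519, -0.518]
wrist_force: [-0.4, -0.7, 0.6]
opening: 0.999
```

Run:
```python
from rig import *
from h import *
s=observe();c=read_camera("wrist");np.save("w1.npy",[c,s],allow_pickle=True)
print(s['time_s'],s['ee_pos'],rot(s['tcp_rot']).round(3).tolist())
cv2.imwrite("pics/w1.png",c["pixels"][:,:,::-1])
T=wT(s,c)
for p in [(.444,.142,.152),(.448,.1415,.118)]: print(proj(c,p,T))
```

```text
2.0667 [0.44347    0.13980238 0.23077603] [[-0.075, -0.001, 0.997], [-0.997, -0.0, -0.075], [0.0, -1.0, -0.001]]
[275.50371744 201.34407169]
[275.98397565 183.76956728]
```

View pics/w1.png

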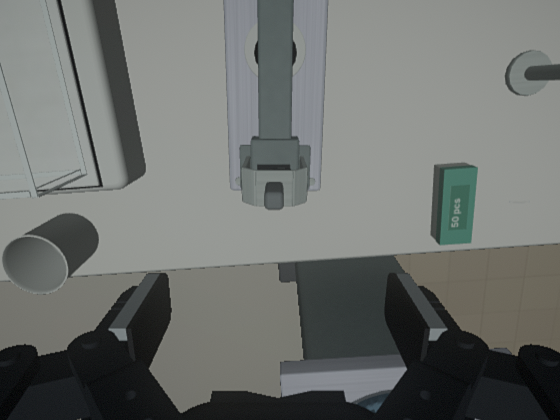

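Run:
```python
from h import *
c,s=np.load("w1.npy",allow_pickle=True)
crop(c,215,120,120,100,6,"pics/w1c.png")
```

```text
(no output)
```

View pics/w1c.png

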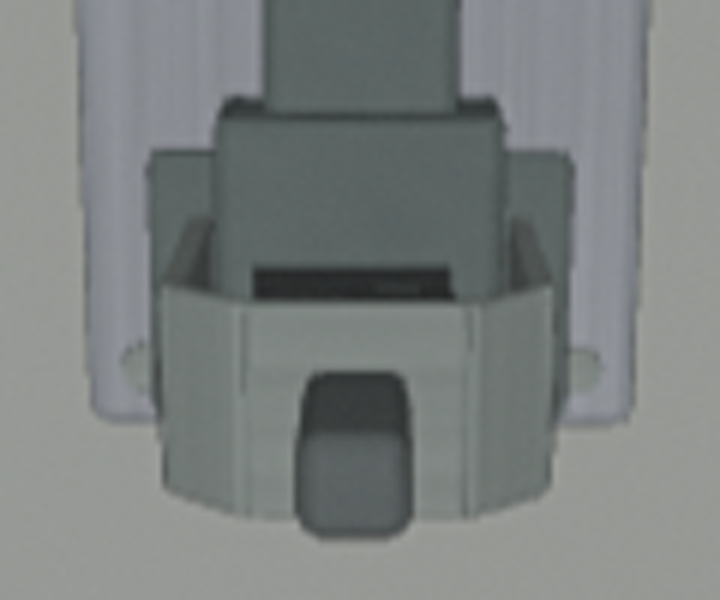

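Run:
```python
from h import *
c,s=np.load("w1.npy",allow_pickle=True);T=wT(s,c)
g=lambda x,y,z:onz(c,(x/6-.42+215,y/6-.42+120),z,T).round(4)
print("knob top",g(354,485,.152),"w",g(297,485,.152),g(412,485,.152),g(354,432,.152),g(354,538,.152))
a,b=g(265,60,.072),g(457,60,.072);print("arm",a,b)
a,b=g(217,118,.072),g(502,118,.072);print("roof far corners",a,b,np.linalg.norm(a-b))
```

```text
knob top [0.4448 0.1433 0.152 ] w [0.4453 0.1501 0.152 ] [0.4443 0.1364 0.152 ] [0.4513 0.1428 0.152 ] [0.4382 0.1438 0.152 ]
arm [0.4865 0.154  0.072 ] [0.4843 0.1258 0.072 ]
roof far corners [0.4785 0.1619 0.072 ] [0.4753 0.1197 0.072 ] 0.04232115310338317
```

>>> move_arm --pt "-3.5 0 1 0" --pt "0 35 0 0" --pt "0 35 0 0" --pt "0 30 0 0" --pt "0 9 0 0" --fingers 40

```text
time_s: 2.53
ee_pos: [0.4416, 0.1428, 0.1176]
tcp_rot: [0.48, -0.484, 0.519, -0.516]
wrist_force: [-0.4, 0.4, -0.5]
opening: 0.469
```

>>> move_arm --pt "0 0 0 0" --pt "0 0 0 0" --pt "0 0 0 0" --pt "0 0 0 0" --pt "0 0 0 0" --fingers 0 --squeeze 40

```text
time_s: 2.95
ee_pos: [0.4464, 0.1431, 0.1238]
tcp_rot: [-0.482, 0.481, -0.517, 0.519]
wrist_force: [-0.1, -0.1, 0.7]
opening: -0.005
```

>>> move_arm --pt "0 0 0 0" --pt "0 0 0 0" --pt "0 0 0 0"

```text
time_s: 3.2
ee_pos: [0.4452, 0.143, 0.1225]
tcp_rot: [-0.482, 0.481, -0.518, 0.518]
wrist_force: [0.5, -0.1, -0.9]
opening: -0.007
```

Run:
```python
from rig import *
from h import *
s=observe();c=read_camera("wrist")
print(s['time_s'],s['ee_pos'],s['opening'],s['wrist_force'],rot(s['tcp_rot']).round(3).tolist())
cv2.imwrite("pics/w2.png",c["pixels"][:,:,::-1])
```

```text
3.2 [0.44523266 0.14301822 0.12247884] -0.006631493094591247 [ 0.52464191 -0.12647237 -0.87681   ] [[-0.073, 0.001, 0.997], [-0.997, 0.0, -0.073], [-0.0, -1.0, 0.001]]
```

View pics/w2.png

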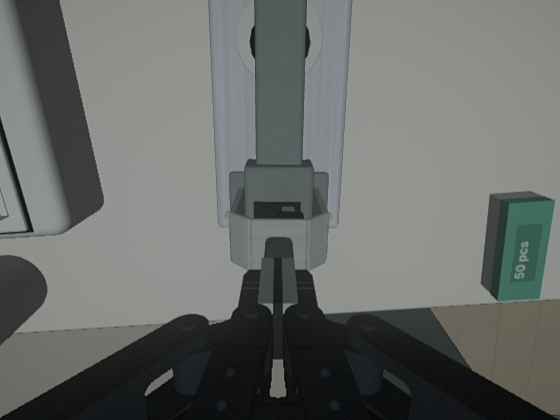

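Run:
```python
from rig import *
from h import *
s=observe();c=read_camera("wrist");T=wT(s,c)
crop(c,210,150,130,110,6,"pics/w2c.png")
for p in [(.4448,.1433,.152),(.4448,.1433,.118),s['ee_pos']]: print(proj(c,p,T))
```

```text
[278.59261432 277.06474559]
[278.45455301 245.14031391]
[278.98508409 248.01059712]
```

View pics/w2c.png

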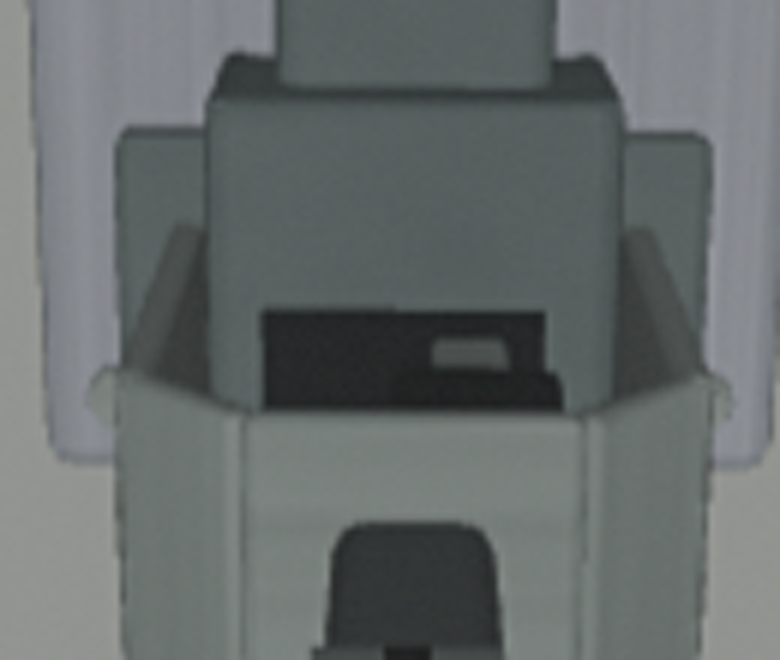

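Run:
```python
from rig import *
from h import *
s=observe();c=read_camera("wrist")
crop(c,220,225,120,100,6,"pics/w2d.png")
c=read_camera("scene");crop(c,170,150,110,90,7,"pics/s2.png")
```

```text
(no output)
```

View pics/w2d.png

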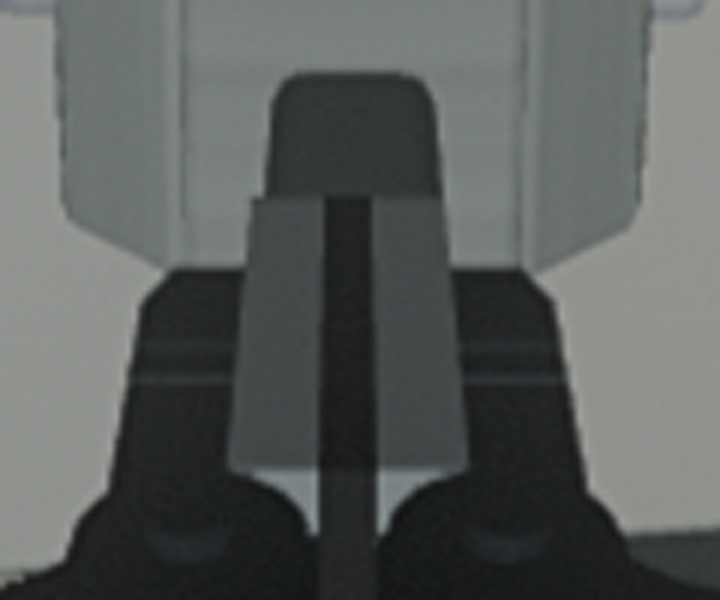

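View pics/s2.png

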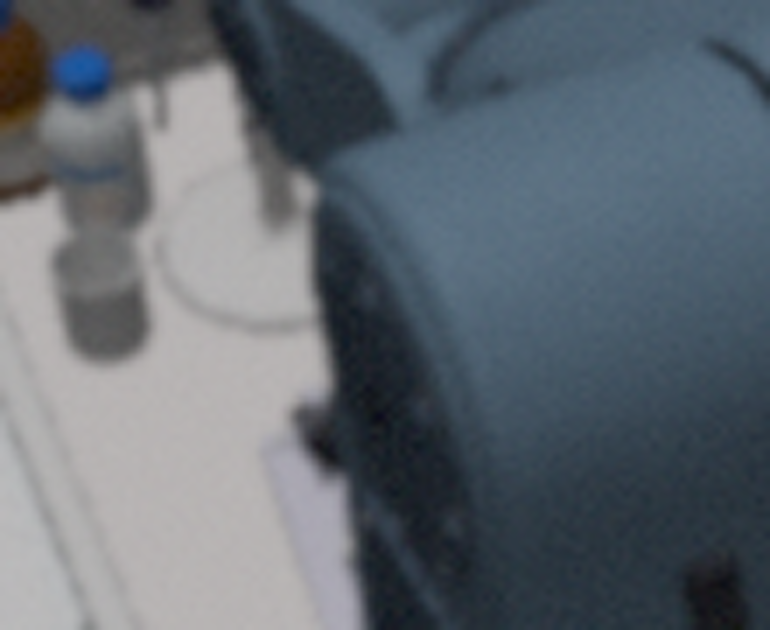

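The fingers shut on nothing. In the wrist picture the pad tips are at row 258. From their depth, that puts them about 33 mm behind the stated TCP, at z ≈ 0.155, just above the knob's top. I'll open and go 30 mm lower.

>>> move_arm --pt "0 0 0 0" --pt "0 0 0 0" --pt "0 0 0 0" --pt "0 0 0 0" --pt "0 0 0 0" --fingers 45

```text
time_s: 3.82
ee_pos: [0.445, 0.143, 0.1221]
tcp_rot: [0.481, -0.481, 0.518, -0.518]
wrist_force: [-0.8, -0.2, 0.0]
opening: 0.522
```

>>> move_arm --pt "0 15 0 0" --pt "0 13 0 0" --pt "0 0 0 0" --pt "0 0 0 0"

```text
time_s: 4.15
ee_pos: [0.4443, 0.143, 0.0937]
tcp_rot: [0.481, -0.482, 0.518, -0.517]
wrist_force: [0.4, -0.1, -0.1]
opening: 0.526
```

Run:
```python
from rig import *
from h import *
s=observe();c=read_camera("wrist")
print(s['time_s'],s['ee_pos'],s['opening'],s['wrist_force'])
crop(c,180,180,200,150,4,"pics/w3.png")
```

```text
4.15 [0.44433676 0.14296852 0.09365375] 0.5263268227289472 [ 0.43113879 -0.06128964 -0.13913591]
```

View pics/w3.png

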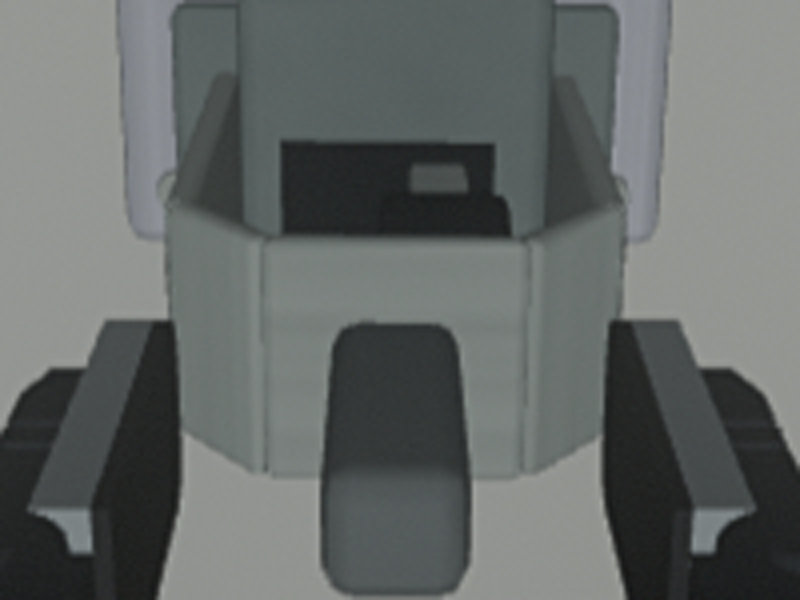

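The pads now straddle the knob, with tips at crop row 320, level with the knob's base. Closing.

>>> move_arm --pt "0 0 0 0" --pt "0 0 0 0" --pt "0 0 0 0" --pt "0 0 0 0" --pt "0 0 0 0" --fingers 0 --squeeze 60

```text
time_s: 4.62
ee_pos: [0.4457, 0.143, 0.0949]
tcp_rot: [-0.482, 0.481, -0.518, 0.518]
wrist_force: [0.0, -0.1, 4.6]
opening: 0.149
```

>>> move_arm --pt "0 0 0 0" --pt "0 -5 0 0" --pt "0 -10 0 0" --pt "0 -10 0 0" --pt "0 -10 0 0"

```text
time_s: 5.03
ee_pos: [0.445, 0.143, 0.1301]
tcp_rot: [-0.481, 0.481, -0.518, 0.518]
wrist_force: [-0.2, -1.5, -1.4]
opening: 0.152
```

Run:
```python
from rig import *
from h import *
s=observe();c=read_camera("wrist")
print(s['time_s'],s['ee_pos'],s['opening'],s['wrist_force'])
crop(c,180,100,200,150,4,"pics/w4.png")
```

```text
5.0333 [0.44497857 0.1430241  0.13014374] 0.15248721338626042 [-0.24542916 -1.54220766 -1.36866196]
```

View pics/w4.png

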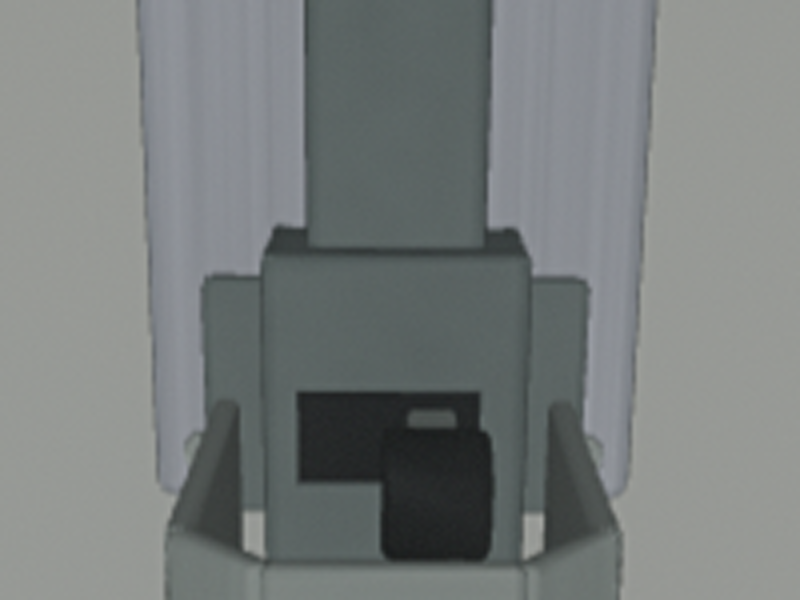

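>>> move_arm --pt "0 -15 0 0" --pt "0 -20 0 0" --pt "0 -20 0 0" --pt "0 -15 0 0" --pt "0 0 0 0"

```text
time_s: 5.5
ee_pos: [0.4474, 0.1432, 0.203]
tcp_rot: [-0.483, 0.48, -0.516, 0.519]
wrist_force: [0.5, -0.3, -1.4]
opening: 0.15
```

>>> move_arm --pt "20 0 5 0" --pt "30 0 8 0" --pt "34 0 9 0" --pt "34 0 9 0" --pt "34 0 9 0"

```text
time_s: 5.92
ee_pos: [0.4735, -0.0127, 0.1983]
tcp_rot: [0.482, -0.482, 0.518, -0.517]
wrist_force: [0.8, 0.1, -0.8]
opening: 0.15
```

>>> move_arm --pt "34 0 10 0" --pt "34 0 10 0" --pt "34 0 10 0" --pt "34 0 10 0" --pt "30 0 8 0"

```text
time_s: 6.33
ee_pos: [0.5094, -0.1827, 0.1981]
tcp_rot: [0.481, -0.481, 0.518, -0.518]
wrist_force: [0.7, 0.9, -1.2]
opening: 0.148
```

>>> move_arm --pt "19 0 5 -3" --pt "0 0 0 -6.5" --pt "0 0 0 -6.5" --pt "0 0 0 -6.5" --pt "0 0 0 -6.5"

```text
time_s: 6.75
ee_pos: [0.5127, -0.1999, 0.1978]
tcp_rot: [0.597, -0.597, 0.38, -0.379]
wrist_force: [-0.3, 0.3, -0.8]
opening: 0.149
```

>>> move_arm --pt "0 0 0 -6.5" --pt "0 0 0 -6.5" --pt "0 0 0 -6.5" --pt "0 0 0 -6.5" --pt "0 0 0 -6.5"

```text
time_s: 7.17
ee_pos: [0.5128, -0.1996, 0.198]
tcp_rot: [0.679, -0.679, 0.197, -0.197]
wrist_force: [-0.1, 0.1, -1.9]
opening: 0.15
```

>>> move_arm --pt "0 0 0 -6.5" --pt "0 0 0 -6.5" --pt "0 0 0 -6.5" --pt "0 0 0 -6.5" --pt "0 0 0 -6.5"

```text
time_s: 7.58
ee_pos: [0.5128, -0.1996, 0.198]
tcp_rot: [0.707, -0.707, -0.001, 0.001]
wrist_force: [-0.1, 0.1, -1.3]
opening: 0.147
```

Run:
```python
from rig import *
from h import *
s=observe();c=read_camera("wrist")
M=rot(s['tcp_rot']);print(s['time_s'],s['ee_pos'],s['opening'],s['wrist_force'],np.arctan2(M[1,0],M[0,0]),s['joints'])
cv2.imwrite("pics/w5.png",c["pixels"][:,:,::-1])
T=wT(s,c);print(proj(c,(.5135,-.2005,.116),T),proj(c,(.512,-.12,.116),T))
t=read_camera("top");crop(t,290,150,120,90,6,"pics/t5.png")
```

```text
7.5833 [ 0.51280747 -0.19956224  0.1979802 ] 0.1470389012201415 [-0.07298832  0.05757917 -1.32819602] 0.002687924152757145 [-5.86876384e-01  1.27820994e-01  1.66965932e+00  9.65206738e-06
  1.34544690e+00 -5.89566057e-01]
[276.53299927 201.01665884] [274.46996321  83.95684837]
```

View pics/w5.png

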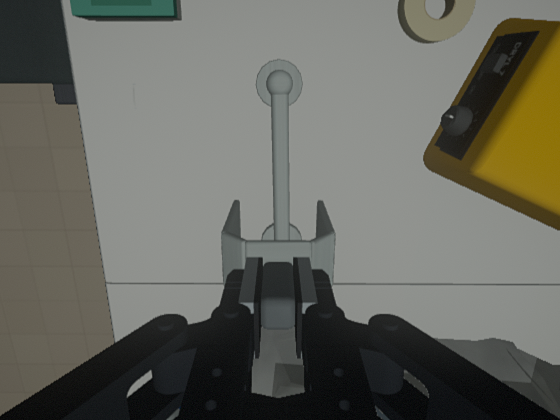

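View pics/t5.png

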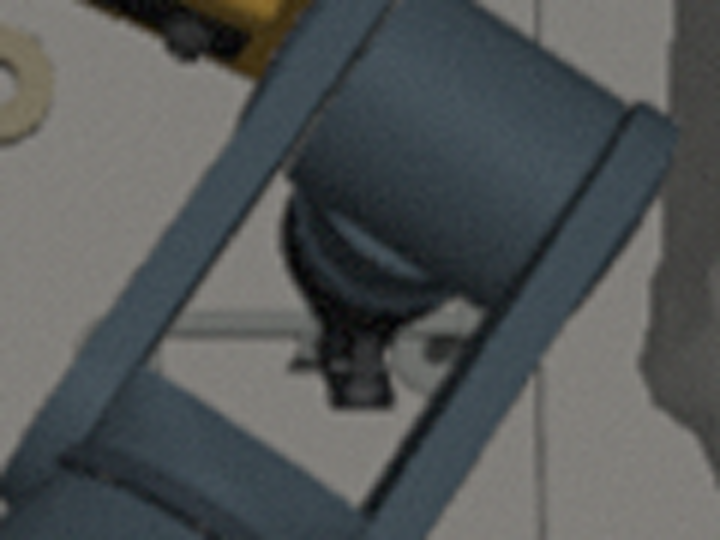

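Wrist view: the bar runs up at column ~280, between the guard's legs (about 231 and 327). The rail post is at (279,83), against (274,84) predicted, so I shift +1.5 mm along x and lower.

>>> move_arm --pt "1.5 20 0 0" --pt "0 25 0 0" --pt "0 20 0 0" --pt "0 15 0 0" --pt "0 10 0 0"

```text
time_s: 8.1
ee_pos: [0.5134, -0.199, 0.1065]
tcp_rot: [0.708, -0.706, 0.003, -0.001]
wrist_force: [-0.4, 0.6, -0.7]
opening: 0.154
```

>>> move_arm --pt "0 7 0 0" --pt "0 0 0 0" --pt "0 0 0 0"

```text
time_s: 8.35
ee_pos: [0.5149, -0.2, 0.1023]
tcp_rot: [-0.707, 0.707, -0.001, 0.001]
wrist_force: [0.1, -0.6, -0.2]
opening: 0.153
```

Run:
```python
from rig import *
from h import *
s=observe();c=read_camera("wrist")
print(s['time_s'],s['ee_pos'],s['opening'],s['wrist_force'])
cv2.imwrite("pics/w6.png",c["pixels"][:,:,::-1])
```

```text
8.35 [ 0.51493915 -0.20000085  0.1023218 ] 0.15253662901821094 [ 0.14949736 -0.57239601 -0.16650082]
```

View pics/w6.png

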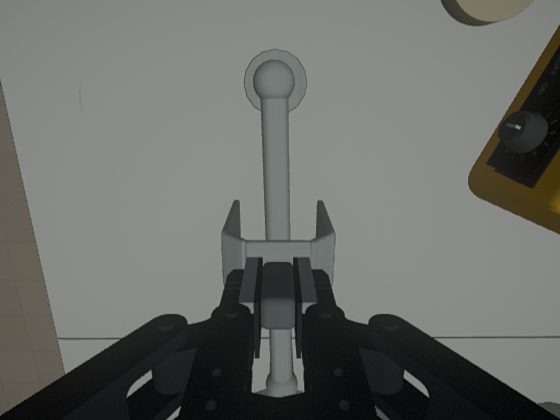

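>>> move_arm --pt "0 3 0 0" --pt "0 2 0 0" --pt "0 0 0 0"

```text
time_s: 8.65
ee_pos: [0.5148, -0.1999, 0.0972]
tcp_rot: [-0.707, 0.707, -0.001, 0.001]
wrist_force: [-0.0, -0.6, -1.9]
opening: 0.148
```

>>> move_arm --pt "0 1 0 0" --pt "0 0.5 0 0" --pt "0 0 0 0"

```text
time_s: 8.9
ee_pos: [0.515, -0.2, 0.0968]
tcp_rot: [-0.707, 0.707, -0.001, 0.001]
wrist_force: [-4.1, 2.2, 7.1]
opening: 0.148
```

Contact: +7 N. I back off 0.5 mm and release.

>>> move_arm --pt "0 -0.7 0 0" --pt "0 0 0 0" --pt "0 0 0 0" --pt "0 0 0 0" --fingers 40

```text
time_s: 9.23
ee_pos: [0.5148, -0.1999, 0.0962]
tcp_rot: [-0.707, 0.707, -0.001, 0.001]
wrist_force: [0.4, 0.3, 0.3]
opening: 0.473
```

>>> move_arm --pt "0 0 0 0" --pt "0 0 0 0" --pt "0 0 0 0" --pt "0 0 0 0"

```text
time_s: 9.57
ee_pos: [0.5147, -0.1999, 0.0962]
tcp_rot: [0.707, -0.707, 0.001, -0.001]
wrist_force: [-0.3, 0.1, 0.5]
opening: 0.469
```

Run:
```python
from rig import *
from h import *
s=observe();c=read_camera("wrist")
print(s['time_s'],s['ee_pos'],s['opening'],s['wrist_force'])
crop(c,130,130,300,225,2.6,"pics/w7.png")
```

```text
9.5667 [ 0.51473079 -0.19989145  0.0962291 ] 0.4685753053007467 [-0.29114325  0.11624624  0.53587531]
```

View pics/w7.png

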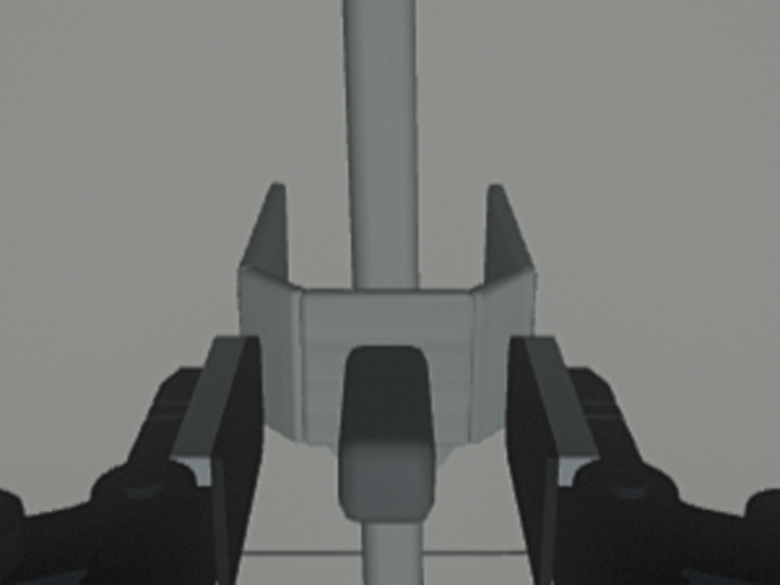

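The guard hangs upright astride the bar, clear of the fingers. Going straight up.

>>> move_arm --pt "0 -10 0 0" --pt "0 -25 0 0" --pt "0 -30 0 0" --pt "0 -25 0 0" --pt "0 -10 0 0"

```text
time_s: 10.03
ee_pos: [0.5167, -0.201, 0.2013]
tcp_rot: [-0.706, 0.708, 0.001, 0.003]
wrist_force: [0.6, -0.8, 0.2]
opening: 0.466
```

Run:
```python
from rig import *
from h import *
s=observe();c=read_camera("wrist")
print(s['time_s'],s['ee_pos'])
crop(c,130,100,300,225,2.6,"pics/w8.png")
```

```text
10.0333 [ 0.516671   -0.20104265  0.20127277]
```

View pics/w8.png

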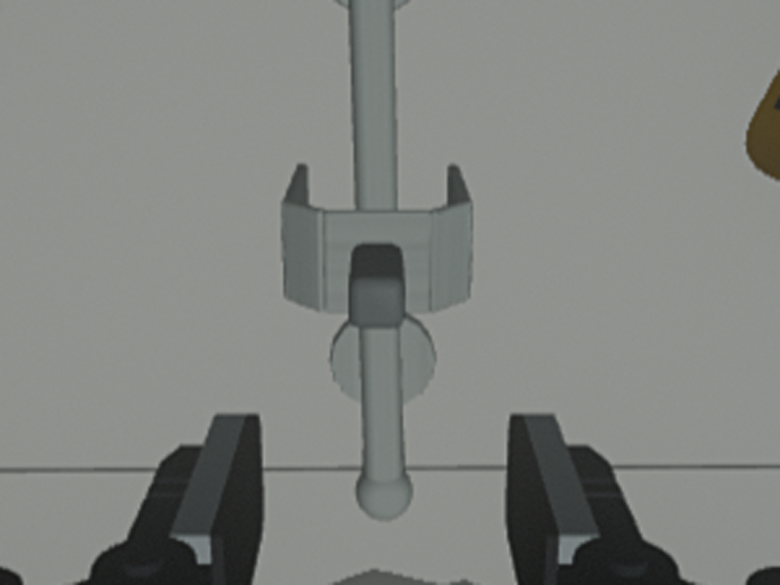

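>>> move_arm --pt "-5 0 25 0" --pt "-7 0 35 0" --pt "-7 0 35 0" --pt "-7 0 35 0" --pt "-7 0 35 0"

```text
time_s: 10.5
ee_pos: [0.4809, -0.0332, 0.195]
tcp_rot: [0.707, -0.707, 0.002, -0.001]
wrist_force: [-0.1, -0.1, -0.2]
opening: 0.469
```

>>> move_arm --pt "-7 0 35 0" --pt "-7 0 35 0" --pt "-7 0 35 0" --pt "-7 0 35 0" --pt "-7 0 32 0"

```text
time_s: 10.92
ee_pos: [0.4463, 0.1391, 0.1952]
tcp_rot: [0.707, -0.707, 0.002, -0.0]
wrist_force: [0.9, -0.2, 0.5]
opening: 0.472
```

>>> move_arm --pt "0 0 0 7" --pt "0 0 0 7" --pt "0 0 0 7" --pt "0 0 0 7" --pt "0 0 0 7"

```text
time_s: 11.33
ee_pos: [0.4469, 0.1375, 0.1951]
tcp_rot: [-0.673, 0.674, -0.216, 0.215]
wrist_force: [0.1, 0.6, 0.2]
opening: 0.472
```

>>> move_arm --pt "0 0 0 7" --pt "0 0 0 7" --pt "0 0 0 7" --pt "0 0 0 7" --pt "0 0 0 7"

```text
time_s: 11.75
ee_pos: [0.4469, 0.1373, 0.195]
tcp_rot: [-0.577, 0.578, -0.409, 0.408]
wrist_force: [0.3, 0.2, -0.8]
opening: 0.468
```

>>> move_arm --pt "0 0 0 7" --pt "0 0 0 7" --pt "0 0 0 7" --pt "0 0 0 3.4" --pt "0 0 0 0"

```text
time_s: 12.17
ee_pos: [0.447, 0.1373, 0.1951]
tcp_rot: [0.479, -0.48, 0.52, -0.52]
wrist_force: [-0.9, 0.8, 0.4]
opening: 0.469
```

Run:
```python
from rig import *
from h import *
s=observe();c=read_camera("wrist");np.save("w9.npy",[c,s],allow_pickle=True)
M=rot(s['tcp_rot']);print(s['time_s'],s['ee_pos'],s['opening'],M.round(3).tolist())
crop(c,200,120,150,130,5,"pics/w9.png")
print(proj(c,(.4466,.137,.098),wT(s,c)))
```

```text
12.1667 [0.44699175 0.13726039 0.1951318 ] 0.46947073880590445 [[-0.082, -0.002, 0.997], [-0.997, -0.0, -0.082], [0.0, -1.0, -0.002]]
[278.94574185 194.88986181]
```

View pics/w9.png

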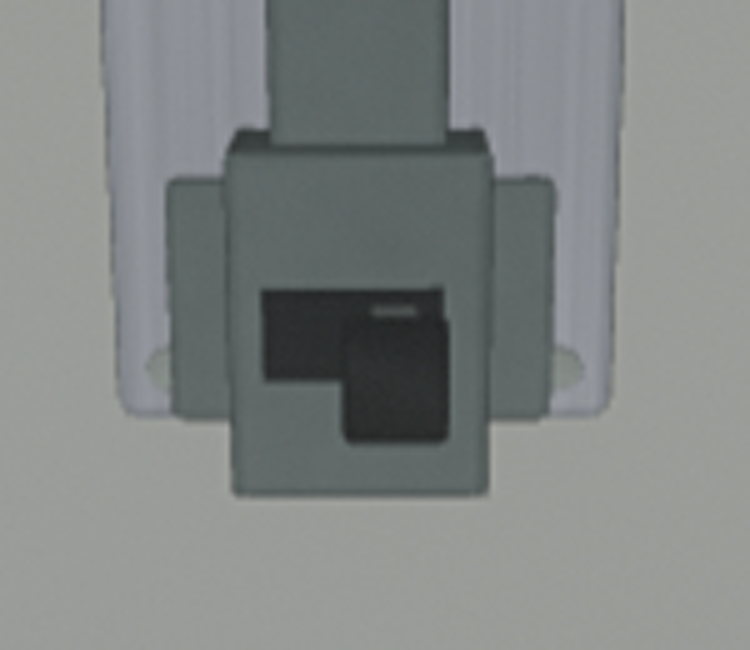

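The barrel centre is at about (279,196), against (279,195) predicted, so the tool is already over it. Descending to ee z ≈ 0.05 (pad tips about 0.081).

>>> move_arm --pt "0 30 0 0" --pt "0 35 0 0" --pt "0 35 0 0" --pt "0 25 0 0" --pt "0 12 0 0"

```text
time_s: 12.63
ee_pos: [0.4444, 0.1371, 0.0552]
tcp_rot: [0.479, -0.482, 0.52, -0.517]
wrist_force: [-0.3, 0.6, 0.3]
opening: 0.469
```

>>> move_arm --pt "0 8 0 0" --pt "0 0 0 0" --pt "0 0 0 0"

```text
time_s: 12.88
ee_pos: [0.4479, 0.1373, 0.0514]
tcp_rot: [0.48, -0.48, 0.519, -0.519]
wrist_force: [-0.0, -0.2, -0.1]
opening: 0.469
```

Run:
```python
from rig import *
from h import *
s=observe();c=read_camera("wrist")
print(s['time_s'],s['ee_pos'],s['opening'],s['wrist_force'])
crop(c,180,180,200,150,4,"pics/w10.png")
```

```text
12.8833 [0.44788072 0.13734867 0.05142647] 0.4689327807998817 [-0.01238798 -0.17095996 -0.06632071]
```

View pics/w10.png

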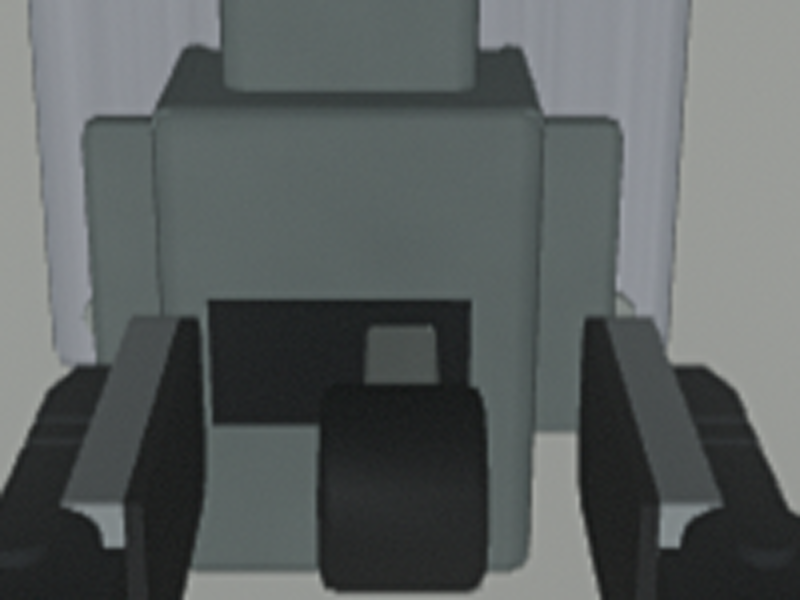

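>>> move_arm --pt "1.5 3 0 0" --pt "0 0 0 0" --pt "0 0 0 0" --pt "0 0 0 0" --pt "0 0 0 0" --fingers 0 --squeeze 60

```text
time_s: 13.35
ee_pos: [0.4484, 0.1362, 0.0491]
tcp_rot: [-0.48, 0.479, -0.519, 0.52]
wrist_force: [-0.1, 2.7, 4.6]
opening: 0.173
```

>>> move_arm --pt "0 0 0 0" --pt "0 0 0 0" --pt "0 0 0 0"

```text
time_s: 13.6
ee_pos: [0.4484, 0.1361, 0.049]
tcp_rot: [-0.48, 0.479, -0.519, 0.52]
wrist_force: [-0.0, 3.3, 6.5]
opening: 0.172
```

Run:
```python
from rig import *
from h import *
s=observe();c=read_camera("wrist")
M=rot(s['tcp_rot']);print(s['time_s'],s['ee_pos'],s['opening'],s['wrist_force'],M.round(3).tolist())
crop(c,180,180,200,150,4,"pics/w11.png")
```

```text
13.6 [0.44836075 0.13609769 0.04897874] 0.17247566723787425 [-0.01826169  3.26283185  6.46621047] [[-0.08, 0.001, 0.997], [-0.997, 0.0, -0.08], [-0.001, -1.0, 0.001]]
```

View pics/w11.png

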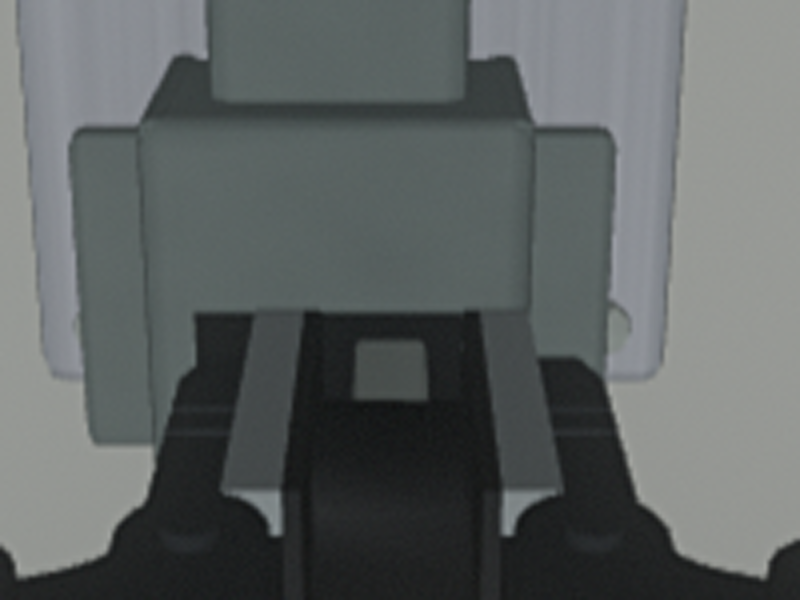

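The barrel is held between the pads. Pulling left (tool −x).

>>> move_arm --pt "-3 0 0 0" --pt "-3 0 0 0" --pt "-3 0 0 0" --pt "-2 0 0 0" --pt "0 0 0 0"

```text
time_s: 14.07
ee_pos: [0.4491, 0.1453, 0.0489]
tcp_rot: [-0.479, 0.48, -0.518, 0.52]
wrist_force: [-1.4, -7.1, 7.2]
opening: 0.175
```

>>> move_arm --pt "-1.5 0 0 0" --pt "0 0 0 0" --pt "0 0 0 0"

```text
time_s: 14.32
ee_pos: [0.4491, 0.1464, 0.0489]
tcp_rot: [-0.479, 0.48, -0.518, 0.52]
wrist_force: [-2.0, -8.2, 8.1]
opening: 0.175
```

Run:
```python
from rig import *
from h import *
s=observe();c=read_camera("wrist")
print(s['time_s'],s['ee_pos'],s['opening'],s['wrist_force'])
crop(c,180,180,200,150,4,"pics/w12.png")
```

```text
14.3167 [0.44912883 0.14643793 0.04889895] 0.17537976204948844 [-2.00284956 -8.16026631  8.11252306]
```

View pics/w12.png

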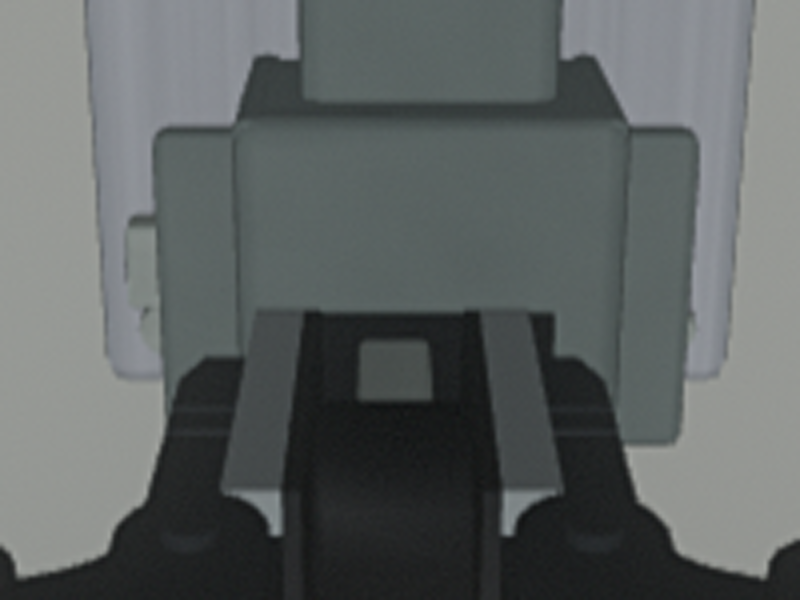

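Moved about 10.3 mm, and the 8.2 N matches the spring at about 10 mm. I'll pull 1.5 mm more, then lift along the arc.

>>> move_arm --pt "-2 0 0 0" --pt "0 0 0 0" --pt "0 0 0 0"

```text
time_s: 14.62
ee_pos: [0.4493, 0.1483, 0.0489]
tcp_rot: [-0.479, 0.481, -0.518, 0.52]
wrist_force: [-1.4, -8.6, 7.9]
opening: 0.175
```

>>> move_arm --pt "0 -4 1 0" --pt "0 -5 1.5 0" --pt "0 -5 1.5 0" --pt "0 -7 2.5 0" --pt "0 -7 2.5 0"

```text
time_s: 15.03
ee_pos: [0.4563, 0.1471, 0.075]
tcp_rot: [-0.478, 0.482, -0.519, 0.52]
wrist_force: [2.0, -8.7, -6.0]
opening: 0.172
```

Run:
```python
from rig import *
from h import *
s=observe();c=read_camera("wrist")
print(s['time_s'],s['ee_pos'],s['opening'],s['wrist_force'])
cv2.imwrite("pics/w13.png",c["pixels"][:,:,::-1])
```

```text
15.0333 [0.4562966  0.14714948 0.07498306] 0.17152316877740179 [ 1.95823606 -8.73819743 -6.00994422]
```

View pics/w13.png

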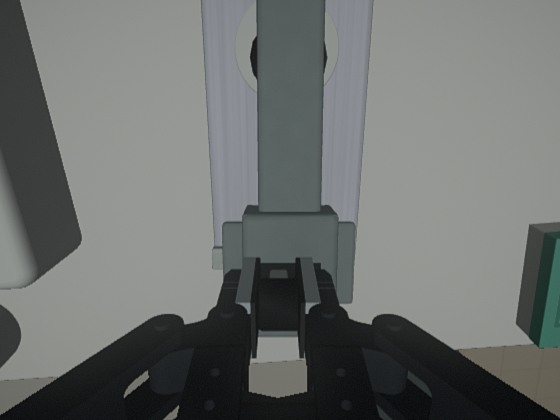

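The arm is coming up: it pulls down with 6 N, and the coupler stays with the pads in view. Continuing along the arc.

>>> move_arm --pt "0 -7 3 0" --pt "0 -7 3 0" --pt "0 -6.5 3.5 0" --pt "0 -6.5 3.5 0" --pt "0 -6 4 0"

```text
time_s: 15.5
ee_pos: [0.4725, 0.1458, 0.1077]
tcp_rot: [0.477, -0.482, 0.52, -0.519]
wrist_force: [-2.1, -8.0, -4.9]
opening: 0.172
```

>>> move_arm --pt "0 -6 4 0" --pt "0 -6 4 0" --pt "0 -3 2 0" --pt "0 0 0 0" --pt "0 0 0 0"

```text
time_s: 15.92
ee_pos: [0.4829, 0.1448, 0.1225]
tcp_rot: [-0.477, 0.482, -0.52, 0.52]
wrist_force: [0.3, -8.3, -6.8]
opening: 0.174
```

>>> move_arm --pt "0 0 0 0" --pt "0 0 0 0" --pt "0 0 0 0" --pt "0 0 0 0" --pt "0 0 0 0"

```text
time_s: 16.33
ee_pos: [0.4828, 0.1449, 0.1223]
tcp_rot: [-0.477, 0.482, -0.52, 0.52]
wrist_force: [1.6, -9.3, -5.2]
opening: 0.174
```

Run:
```python
from rig import *
from h import *
s=observe();c=read_camera("wrist")
print(s['time_s'],s['ee_pos'],s['opening'],s['wrist_force'],np.abs(s['joint_velocities']).max())
cv2.imwrite("pics/w14.png",c["pixels"][:,:,::-1])
t=read_camera("top");crop(t,190,140,200,120,4,"pics/t14.png")
```

```text
16.3333 [0.48279815 0.14487625 0.12230348] 0.17378116143753286 [ 1.59948884 -9.34591385 -5.1564676 ] 0.0018927327506261943
```

View pics/w14.png

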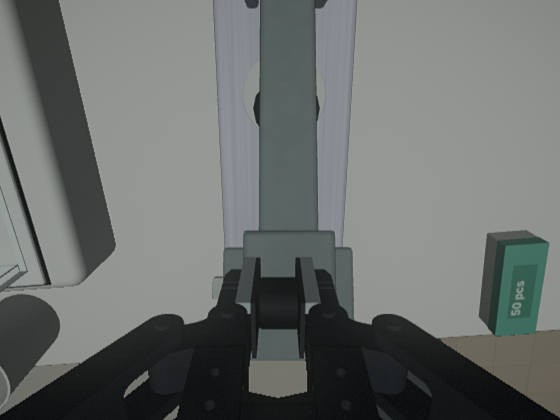

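View pics/t14.png

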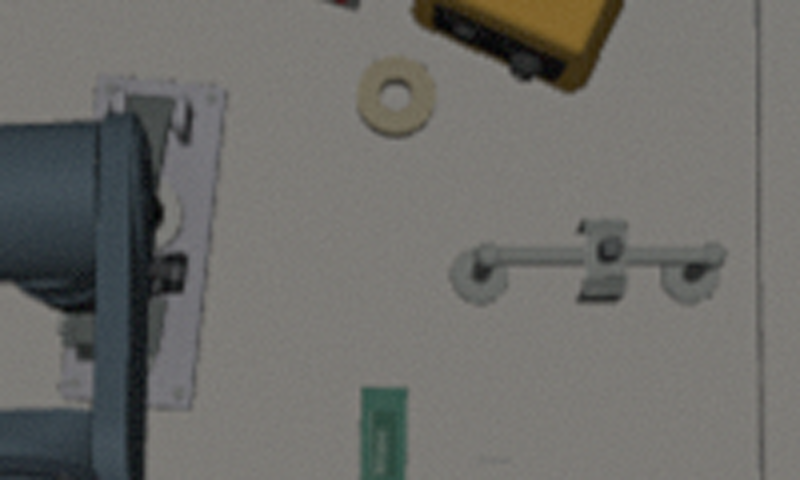

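Tool rise is 73 mm and 33.5 mm forward, which matches the arc at about 0.44 rad (ball end up about 77 mm). The guard shows astride the rail's middle at crop (608,255), and the dish is still on the plate. Handing in.

```bash
python3 -c "
from rig import *
print(finish_job())"
```

```text
the job is handed in; nothing more can be done
None
```

I hung the guard astride the middle of the rail and let go of it. I then pulled the latch open, lifted the press arm by its grip, and handed the job in at about 16.4 s with the arm still held up. No verdict was reported.

**Last checks:**
- **Guard:** the top view shows it upright, astride the bar near the middle and clear of everything.
- **Latch:** the tool moved about 12 mm, read from its position; at about 10 mm the force was 8.2 N, which matches the spring there. The arm was still down at that point.
- **Press arm:** the tool rose 73 mm and moved 33.5 mm forward, which puts the arm at about 0.44 rad and the ball end about 77 mm up. The arm was still, with about 11 N on the wrist while holding it.
- **Dish and bystanders:** the dish looks in place on the plate. The tape roll and the slide box were in view and looked unmoved. I did not check the beaker and bottle after the lift, but the path stayed away from them.

**What disagreed:** the first grasp on the guard's knob closed on nothing. In the wrist picture the finger tips sat about 33 mm farther back than the stated TCP. I went about 28 mm lower, and allowed for the same offset at the latch. After that the grasps on the guard's knob and the latch grip held.

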